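# Load the sole-warming oven

## Task

First pick the wooden offcut out of the oven's path and put it in the blue scrap bin. Then slide the tray with its pair of soles between the guide rails into the oven until it is fully home against the depth stop, so that the orange plunger is pushed all the way in; ease it in gently and never ram or jam it. Keep both soles lying flat in the tray, and leave the bin, glue jar and brush where they are.

Things in the scene. Friction and masses are not known exactly. Their poses are not given: they have to be found in the camera images.
- oven: Fixed green bench-top oven: hood 300 wide, 260 deep, 170 high, over a slot 137 wide and 70 high, open in front; the tray slides in on the bench itself. Origin on the bench at the middle of the slot's mouth (hood's front face, x = 0); +x points INTO the oven, y across the slot, z up. Inside, an adjustable depth stop was left anywhere from x = 70 to 130 and is not measured.
- rails (a point): Point on the bench midway between the two steel guide rails at oven x = -70, axes as the oven's. Rails are 18 high, 12 thick, inner faces 137 apart (y = +-68.5) from here to the hood; towards -x they flare outwards over 38 more (ends about 180 apart).
- plunger (a joint): Orange plunger, 50 wide, 6 to 30 above the bench, in front of the stop, pushed back by the tray's front: 0 = out, face 10 mm before the stop; 0.010 = fully in, tray touching the stop (two steel bumpers). Resists with about 3 N, stays where left. An orange flag on the hood's roof moves with it and closes up against a white block that stands over the stop.
- tray: Loose aluminium tray, 200 long (x), 130 wide (y), about 0.35 kg empty, floor 3 thick. Side and front walls 24 high, 3 thick; the rear wall (at -x) is red, 34 high and 5 thick. Origin under its centre, on the bench; +x is the front end, which goes into the oven first. When home its rear part stays 70 to 130 mm outside the hood.
- sole_left: Loose cork sandal sole with a dark heel block, 144 long, 48 wide, 14 thick (30 at the heel), 0.1 kg, lying lengthwise in the tray. Origin under its middle, x to the toe, z up.
- sole_right: The other sole of the pair, just like sole_left, beside it.
- offcut: Loose block of pale wood with a black rubber top, 64 long (x), 32 wide (y), 30 high, 0.06 kg. Origin under its centre. It lies between the tray and the oven's rails.
- bin: Open blue scrap bin, 150 x 150, 80 high, walls and floor 5 thick, 0.6 kg. Origin under its centre.
- glue_jar: Closed glue jar, 70 in diameter, 90 high, standing. Origin under its centre. Leave alone.
- brush: Brush lying on the bench. Leave alone.

How it is judged:
By the outcome, as a careful person would: the job done as asked, in the order asked, and still so for the second after the job is handed in, with the robot touching nothing.
It also fails if it takes over 72 s, if anything falls off the work surface, if the arm or the gripper's body presses on something with over 40 N, if the wrist force passes 120 N, or if a joint passes its speed limit or range.

## Robot

A 6-joint arm with a two-finger parallel gripper is mounted at the origin on the work surface. World frame = base frame: x ahead of the robot, y to its left, z up, the work surface at z = 0. Lengths are in mm, angles in rad, forces in N, time in s.
With the tool pointing down it reaches from about 350 to 775 mm from the base axis. Payload 7.3 kg.
Tool frame: the origin (TCP) lies on the front face of the gripper's body, between the roots of the fingers; the fingertips stand 66 mm ahead of it and the grasp point (between the pads) lies 47 mm ahead of it (bot.tip_extent is the distance from the TCP to the fingertips, in mm); z points along the fingers, y is the line along which they close (so a half turn about z gives the same grasp; the last joint's range is limited). The gripper opens to 92 mm and grips with 3 to 60 N. Pads are 19 mm wide; open, the fingers measure 130 mm over their backs; the gripper's body (75 mm by 190 mm) begins 47 mm behind the grasp point.
Start: joints at [1.151, 0.342, 1.524, -0, 1.275, -0.146], TCP at [141.938, 505.462, 292.241] pointing down, gripper open.
Joint ranges: [-2.53, 2.53], [-0.77, 2.02], [0.04, 2.7], [-1, 4.14], [0.28, 2.66], [-3.11, 3.11]. Speed limits (rad/s): [2.57, 2.57, 3.14, 3.14, 3.14, 3.14].

## Interface

Orientations are given as [roll, pitch, yaw] about the fixed x, y, z axes, in that order (R = Rz(yaw) Ry(pitch) Rx(roll)).
In Python, from plant import readout, viewer, order, bot gives the robot as it stands.
- The arm moves only by the shell command python3 -m creep 'ROWS'. ROWS is text: rows parted by semicolons, each of 7 numbers parted by spaces: the shift along the world's x, y, z in m, then the turn, a rotation vector about the world's x, y, z in rad, then the opening in per cent of the stroke, from 0 (shut) to 100 (fully open). A call has 1 to 8 rows; each row shifts and turns the commanded pose from where the row before left it; what a row does not reach is not made up. A row lasts 1/12 s, in which the tool goes at most 41.7 mm and 7.16 degrees, less where a joint would pass 70% of its speed; a pose out of reach is approached as far as the arm can. A call is refused whole if a number of a shift passes 0.0417 or a number of a turn 0.125, either way. A call with a gripper value outside its range is refused whole. The fingers move at their own pace and stop on an object; the grip force is fixed at half the most. Time passes only in rows, so rows that do not move let the fingers close. It gives the time, the measured TCP pose, the force, the opening and the grip force at its end, in the units of the state.
- readout.get_obs(): the state, without advancing time (a new reading comes with each control period).
- viewer.capture(name): name is "scene" or "top" or "wrist"; returns the picture (480x640x3 uint8, red, green, blue); there is no depth.
- viewer.camera_info(name): a dict with "fx", "fy", "cx", "cy" (pixels), "origin" and "rotation" of the camera in the world. Camera axes: x right, y up, looking along -z (the intrinsics and any distortion apply to the point x, -y, -z); pixel columns grow to the right and rows downward; lengths in mm; the calibration is good to about 2 mm. The wrist camera is an equidistant fisheye: a pixel r from the principal point sees the ray r / f radians off the axis. A picture is of the moment at which its call begins: read the wrist's pose just before it. camera_info takes no time and is no camera call; for the wrist camera it gives the pose at the moment of the call.
- order.close_job(): hands the job in; it is judged then, once.
The state is a dict: "time": time; "joint_positions": joint angles; "dq": joint speeds; "tau": joint torques, N m; "tool_pos": TCP position; "tcp_rot": TCP orientation; "contact_force": force on the tool from outside, world axes, zero at the start; "moment": the same for the moment, N m; "grip_width": finger opening in mm; "finger_force": force on a finger pad.
Only numpy, scipy, OpenCV 4.12 (cv2) and the standard library are available. Lean on these libraries where they do the work, as an engineer would, in place of code of your own. Each camera call takes 0.05 s, during which the arm holds its last target. There are 200 camera calls.

## Working session

There is one attempt and no reset: what is moved stays moved. The work goes in short steps, Python scripts to look and compute and a shell command to move; the robot and the scene stay as the last step left them, time stands still between calls to the robot, and variables do not carry over. Pictures are saved under pics/ and viewed, at most 10 in all, crops included, and the job is handed in when it is done.

```bash
ls; mkdir -p pics
python3 - <<'E'
from plant import readout, viewer, order, bot
import cv2
for n in ("scene","top"):
    im=viewer.capture(n); cv2.imwrite(f"pics/{n}0.png",im[:,:,::-1]); print(n,viewer.camera_info(n))
print(readout.get_obs())
E
```

```text
pics
scene {'fx': 474.4270619597641, 'fy': 474.4270619597641, 'cx': 310.57690314904363, 'cy': 235.68391132403545, 'origin': array([1449.95242487,  -81.35859256,  741.63399244]), 'rotation': array([ 0.86361991, -0.01607154,  1.38672251])}
top {'fx': 477.2299943780181, 'fy': 477.2299943780181, 'cx': 323.7149459977743, 'cy': 237.60278686670034, 'origin': array([ 423.57184166,   82.83206777, 1035.0774106 ]), 'rotation': array([ 0.19803075,  0.01482514, -1.59624406])}
{'time': 0.1, 'joint_positions': array([ 1.15099710e+00,  3.42633236e-01,  1.52489516e+00, -4.90886641e-06,
        1.27539645e+00, -1.46012973e-01]), 'dq': array([-0.00120767, -0.00180191, -0.00208352,  0.00011672,  0.00086287,
        0.00061784]), 'tau': array([ 5.60263543e-04, -4.32004809e+01, -2.44693512e+01,  7.18344119e-02,
        5.26060991e-02, -1.64711628e-05]), 'tool_pos': array([141.82632872, 505.20616214, 291.63387425]), 'tcp_rot': array([-3.14027395e+00, -1.89182603e-04,  2.86780770e+00]), 'contact_force': array([ 0.56626186, -0.1316148 ,  0.39667916]), 'moment': array([-0.01569473, -0.00962138, -0.06110877]), 'finger_force': 0.0, 'grip_width': 91.54015287740847}
```

View pics/top0.png

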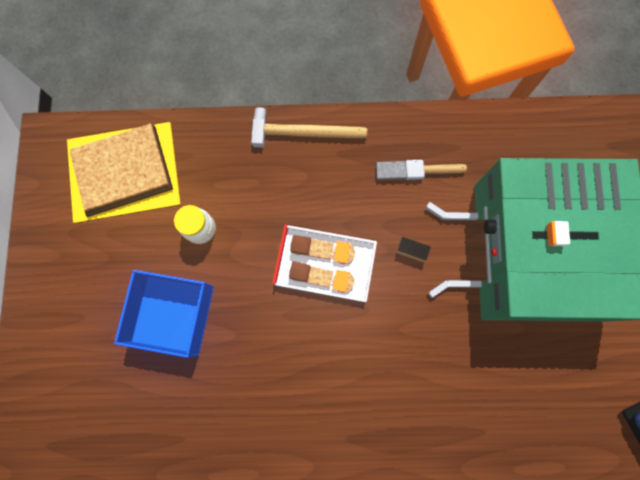

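View pics/scene0.png

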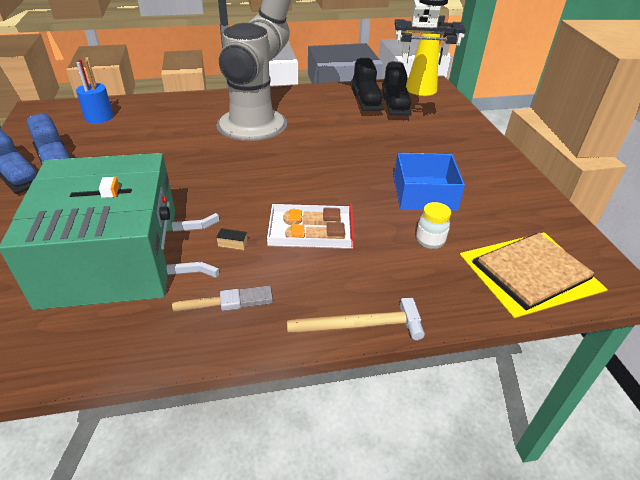

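The top view (image right = world −y, up = +x) shows the tray at about (326,265), the offcut at (413,249), rails at x 430–485 (rows 215 and 285), the bin at (165,314), the jar at (195,224) and the brush at (420,170). The scene view agrees with this.

```bash
cat > h.py <<'E'
import numpy as np, cv2
from scipy.spatial.transform import Rotation as Ro
from plant import readout, viewer, order, bot
def ray(info,u,v,fish=False):
    x=(u-info['cx'])/info['fx']; y=(v-info['cy'])/info['fy']
    if fish:
        r=np.hypot(x,y); s=np.sin(r)/max(r,1e-9); d=np.array([x*s,-y*s,-np.cos(r)])
    else: d=np.array([x,-y,-1.])
    return Ro.from_euler('xyz',info['rotation']).apply(d)
def pt(info,u,v,z,fish=False):
    d=ray(info,u,v,fish); o=np.array(info['origin']); return (o+d*(z-o[2])/d[2])
def biggest(m):
    c,_=cv2.findContours(m.astype(np.uint8),cv2.RETR_EXTERNAL,cv2.CHAIN_APPROX_NONE)
    return max(c,key=cv2.contourArea)
E
python3 - <<'E'
from h import *
np.set_printoptions(precision=1,suppress=True)
im=cv2.imread('pics/top0.png'); I=viewer.camera_info('top')
hsv=cv2.cvtColor(im,cv2.COLOR_BGR2HSV); H,S,V=[hsv[...,i].astype(int) for i in range(3)]
def box(name,m,z,roi):
    k=np.zeros(m.shape,bool); x0,y0,x1,y1=roi; k[y0:y1,x0:x1]=1
    c=biggest(m&k); b=cv2.boxPoints(cv2.minAreaRect(c)); P=np.array([pt(I,u,v,z)[:2] for u,v in b])
    e=P[1]-P[0],P[2]-P[1]; l=max(e,key=np.linalg.norm)
    print(name,'px',b.mean(0),'c',P.mean(0),'sz',[round(np.linalg.norm(q)) for q in e],'ang',np.degrees(np.arctan2(l[1],l[0])));print(P.tolist().__repr__() if 0 else P)
box('offcut',(V<70),30,(390,228,440,272))
box('red',(S>150)&(V>150)&((H<5)|(H>175)),34,(260,215,300,310))
box('tray',(S<60)&(V>150),24,(270,215,390,310))
box('railU',(S<70)&(V>120),18,(420,195,478,235))
box('railL',(S<70)&(V>120),18,(420,270,482,305))
box('bin',(H>100)&(H<130)&(S>150),80,(100,260,225,365))
box('jar',(H>20)&(H<35)&(S>150),90,(170,200,220,245))
c=im[190:320,260:500]; cv2.imwrite('pics/crop.png',cv2.resize(c,None,fx=3.3,fy=3.3,interpolation=cv2.INTER_CUBIC))
E
```

```text
offcut px [413.9 248.2] c [597. -99.] sz [29, 60] ang -111.89063440876352
[[ 595.   -65.7]
 [ 621.4  -76.6]
 [ 599.  -132.4]
 [ 572.8 -121.3]]
red px [279.5 254. ] c [592.7 187.4] sz [132, 8] ang -12.294626097772953
[[529.2 205.3]
 [658.  177.2]
 [656.1 169.5]
 [527.4 197.8]]
tray px [326.2 263. ] c [572.3  89.1] sz [135, 202] ang -102.35932153708622
[[526.8 199.1]
 [659.7 173.6]
 [616.5 -23.2]
 [486.    6.8]]
railU px [451.  213.4] c [ 674.1 -186.9] sz [29, 113] ang -106.08428243936719
[[ 675.8 -128.6]
 [ 703.5 -137. ]
 [ 672.2 -245.4]
 [ 644.9 -236.5]]
railL px [453.4 284.9] c [ 517.8 -180.1] sz [114, 28] ang -79.08293252816729
[[ 520.8 -122.1]
 [ 542.4 -234. ]
 [ 514.8 -237.7]
 [ 493.4 -126.4]]
bin px [163.6 313.8] c [471.4 414.5] sz [153, 174] ang -103.16508021907914
[[414.9 509.8]
 [566.3 486.5]
 [526.6 316.8]
 [377.9 345. ]]
jar px [189.  219.5] c [659.3 366.4] sz [62, 61] ang -91.68968783472789
[[690.7 398.3]
 [688.9 336.3]
 [627.9 334.9]
 [629.6 396.1]]
```

View pics/crop.png

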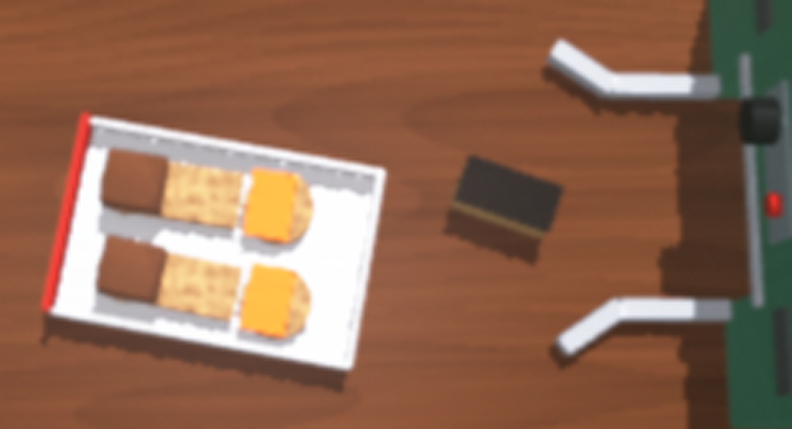

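The crop confirms the offcut lies alone between tray and rails. In full-frame pixels, the rail knees are near (443,219) and (447,281). I'll move over the offcut now.

```bash
R='0.019 -0.0252 -0.004 0 0 -0.07 70'; 
python3 -m creep '0.019 -0.0252 -0.004 0 0 -0.07 70;0.019 -0.0252 -0.004 0 0 -0.07 70;0.019 -0.0252 -0.004 0 0 -0.07 70;0.019 -0.0252 -0.004 0 0 -0.07 70;0.019 -0.0252 -0.004 0 0 -0.07 70;0.019 -0.0252 -0.004 0 0 -0.07 70;0.019 -0.0252 -0.004 0 0 -0.07 70;0.019 -0.0252 -0.004 0 0 -0.07 70' >/dev/null
python3 -m creep '0.019 -0.0252 -0.004 0 0 -0.07 70;0.019 -0.0252 -0.004 0 0 -0.07 70;0.019 -0.0252 -0.004 0 0 -0.07 70;0.019 -0.0252 -0.004 0 0 -0.07 70;0.019 -0.0252 -0.004 0 0 -0.07 70;0.019 -0.0252 -0.004 0 0 -0.07 70;0.019 -0.0252 -0.004 0 0 -0.07 70;0.019 -0.0252 -0.004 0 0 -0.07 70'
python3 -m creep '0.019 -0.0252 -0.004 0 0 -0.07 70;0.019 -0.0252 -0.004 0 0 -0.07 70;0.019 -0.0252 -0.004 0 0 -0.07 70;0.019 -0.0252 -0.004 0 0 -0.07 70;0.019 -0.0252 -0.004 0 0 -0.07 70;0.019 -0.0252 -0.004 0 0 -0.07 70;0.019 -0.0252 -0.004 0 0 -0.07 70;0.019 -0.0252 -0.004 0 0 -0.07 70'
python3 -m creep '0 0 0 0 0 0 70;0 0 0 0 0 0 70'
python3 - <<'E'
from h import *
print(viewer.camera_info('wrist'))
cv2.imwrite('pics/w1.png',viewer.capture('wrist')[:,:,::-1])
E
```

```text
time: 1.43
tool_pos: [446.5, 100.8, 227.8]
tcp_rot: [-3.141, -0.0, 1.744]
contact_force: [0.1, 0.7, -0.6]
grip_width: 64.5
finger_force: 0.0
time: 2.1
tool_pos: [598.5, -100.7, 195.5]
tcp_rot: [-3.141, 0.0, 1.184]
contact_force: [0.5, 0.3, 0.4]
grip_width: 64.0
finger_force: 0.0
time: 2.27
tool_pos: [598.0, -100.6, 194.9]
tcp_rot: [-3.14, 0.0, 1.186]
contact_force: [-0.2, 0.2, 0.2]
grip_width: 64.4
finger_force: 0.0
{'fx': 371.64829954431775, 'fy': 371.64829954431775, 'cx': 316.058784881792, 'cy': 235.5469228661343, 'origin': array([625.37393822, -32.65396446, 286.63436213]), 'rotation': array([-0.2761003 ,  0.00156834, -0.38441343])}
```

View pics/w1.png

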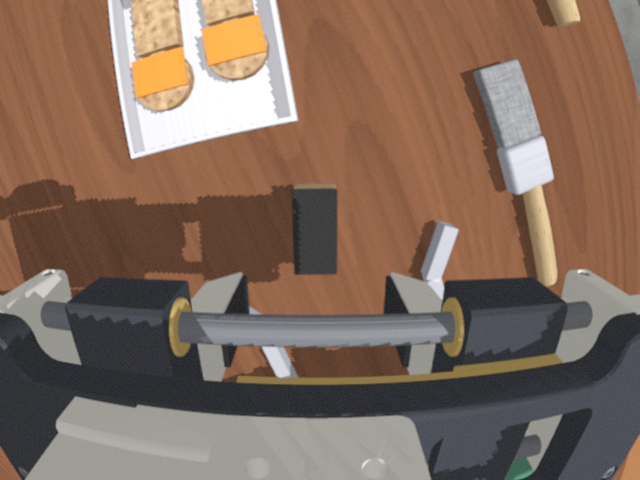

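The wrist view shows the offcut's black top at px (294–337, 187–273) between the fingers' line, and the tray's front corners at (132,157) and (297,121).

Run:
```python
from h import *
np.set_printoptions(precision=1,suppress=True)
I=viewer.camera_info('wrist'); T=viewer.camera_info('top')
P=np.array([pt(I,u,v,30,True)[:2] for u,v in [(294,187),(337,187),(337,273),(294,273)]]); print(P,P.mean(0))
d=(P[3]+P[2]-P[0]-P[1]);print('ang',np.degrees(np.arctan2(d[1],d[0])))
for u,v in [(132,157),(297,121)]: print('tray front',pt(I,u,v,24,True))
f=lambda a,b:(260+a/3.3,190+b/3.3)
for n,(a,b) in dict(Uout1=(620,73),Uout2=(715,77),Lin1=(622,299),Lin2=(728,299),UoutTip=(562,40)).items(): print(n,pt(T,*f(a,b),18))
for u,v in [(437,222),(457,228)]: print('wrist railtip',pt(I,u,v,18,True))
```

```text
[[ 596.   -60.4]
 [ 623.9  -71.7]
 [ 600.8 -131.5]
 [ 571.1 -119.6]] [598.  -95.8]
ang -111.95926241594587
tray front [489.1  10.2  24. ]
tray front [615.2 -18.4  24. ]
Uout1 [ 677.1 -180.4   18. ]
Uout2 [ 672.6 -242.9   18. ]
Lin1 [ 527.2 -170.2   18. ]
Lin2 [ 525.4 -238.2   18. ]
UoutTip [ 700.9 -143.7   18. ]
wrist railtip [ 686.5 -126.7   18. ]
wrist railtip [ 700.9 -137.6   18. ]
```

```bash
python3 -m creep '0 0.001 -0.0154 0 0 0 70;0 0.001 -0.0154 0 0 0 70;0 0.001 -0.0154 0 0 0 70;0 0.001 -0.0154 0 0 0 70;0 0 -0.0154 0 0 0 70;0 0 -0.0154 0 0 0 70;0 0 -0.0154 0 0 0 70;0 0 -0.0154 0 0 0 70'
python3 -m creep '0 0 0 0 0 0 70;0 0 0 0 0 0 15;0 0 0 0 0 0 15;0 0 0 0 0 0 15;0 0 0 0 0 0 15;0 0 0 0 0 0 15;0 0 0 0 0 0 15'
python3 -m creep '0 0 0.01 0 0 0 15;0 0 0.02 0 0 0 15;0 0 0.02 0 0 0 15;0 0 0.02 0 0 0 15;0 0 0.02 0 0 0 15;0 0 0.02 0 0 0 15;0 0 0.02 0 0 0 15;0 0 0.02 0 0 0 15'
```

```text
time: 2.98
tool_pos: [597.3, -93.9, 72.8]
tcp_rot: [-3.141, -0.0, 1.19]
contact_force: [0.1, 0.2, 0.2]
grip_width: 64.4
finger_force: 0.0
time: 3.57
tool_pos: [598.2, -95.4, 73.7]
tcp_rot: [3.14, -0.0, 1.188]
contact_force: [-1.8, -0.5, 2.6]
grip_width: 32.0
finger_force: 30.0
time: 4.23
tool_pos: [597.7, -95.3, 224.8]
tcp_rot: [3.141, -0.0, 1.188]
contact_force: [-0.0, 0.2, -1.0]
grip_width: 32.1
finger_force: 30.0
```

```bash
python3 -m creep '-0.0078 0.0325 0 0 0 0 15;-0.0078 0.0325 0 0 0 0 15;-0.0078 0.0325 0 0 0 0 15;-0.0078 0.0325 0 0 0 0 15;-0.0078 0.0325 0 0 0 0 15;-0.0078 0.0325 0 0 0 0 15;-0.0078 0.0325 0 0 0 0 15;-0.0078 0.0325 0 0 0 0 15'
python3 -m creep '-0.0078 0.0325 0 0 0 0 15;-0.0078 0.0325 0 0 0 0 15;-0.0078 0.0325 0 0 0 0 15;-0.0078 0.0325 0 0 0 0 15;-0.0078 0.0325 0 0 0 0 15;-0.0078 0.0325 0 0 0 0 15;-0.0078 0.0325 0 0 0 0 15;-0.0078 0.0325 0 0 0 0 15'
python3 -m creep '0 0 0 0 0 0 15;0 0 0 0 0 0 15'
python3 - <<'E'
from h import *
np.set_printoptions(precision=1,suppress=True)
I=viewer.camera_info('wrist'); im=viewer.capture('wrist')[:,:,::-1].copy()
cv2.imwrite('pics/w2.png',im)
print(I['origin'],I['rotation'])
E
```

```text
time: 4.9
tool_pos: [534.8, 166.1, 223.9]
tcp_rot: [3.141, -0.0, 1.188]
contact_force: [1.3, 0.4, -0.9]
grip_width: 32.0
finger_force: 30.0
time: 5.57
tool_pos: [472.4, 426.1, 223.9]
tcp_rot: [3.141, -0.0, 1.188]
contact_force: [0.1, 0.4, -0.9]
grip_width: 31.6
finger_force: 30.0
time: 5.73
tool_pos: [472.1, 426.1, 223.3]
tcp_rot: [3.141, 0.0, 1.191]
contact_force: [0.9, -0.5, -0.6]
grip_width: 31.6
finger_force: 30.0
[499.  494.2 315. ] [-0.3 -0.  -0.4]
```

View pics/w2.png

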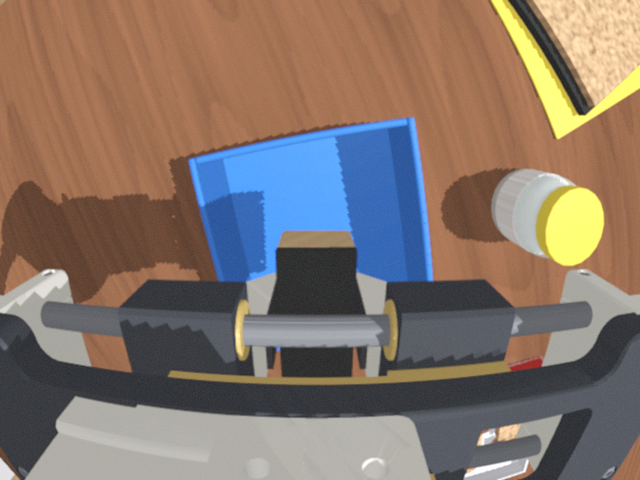

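The block is held and the bin's far rim corners are at px (192,159) and (412,119).

Run:
```python
from h import *
I=viewer.camera_info('wrist')
a,b=[pt(I,u,v,80,True)[:2] for u,v in [(192,159),(412,119)]]; d=(b-a)/np.linalg.norm(b-a)
print(a,b,np.linalg.norm(b-a),'centre',(a+b)/2+75*np.array([d[1],-d[0]]))
```

```text
[419.23264669 509.31643172] [560.33034337 479.79254763] 144.15345899384144 centre [474.42084172 421.14433827]
```

```bash
python3 -m creep '0 -0.0005 -0.0145 0 0 0 15;0 -0.0005 -0.0145 0 0 0 15;0 -0.0005 -0.0145 0 0 0 15;0 -0.0005 -0.0145 0 0 0 15;0 -0.0005 -0.0145 0 0 0 15;0 -0.0005 -0.0145 0 0 0 15;0 -0.0005 -0.0145 0 0 0 15;0 -0.0005 -0.0145 0 0 0 15'
python3 -m creep '0 0 0 0 0 0 15;0 0 0 0 0 0 60;0 0 0 0 0 0 60;0 0 0 0 0 0 60'
python3 -m creep '0 0 0.015 0 0 0 55;0 0 0.015 0 0 0 55;0 0 0.015 0 0 0 55;0 0 0.015 0 0 0 50;0 0 0.015 0 0 0 50;0 0 0.015 0 0 0 50;0 0 0.015 0 0 0 45;0 0 0.015 0 0 0 45'
python3 -m creep '0.0049 -0.0266 0 0 0 -0.088 40;0.0049 -0.0266 0 0 0 -0.088 40;0.0049 -0.0266 0 0 0 -0.088 40;0.0049 -0.0266 0 0 0 -0.088 40;0.0049 -0.0266 0 0 0 -0.088 40;0.0049 -0.0266 0 0 0 -0.088 40;0.0049 -0.0266 0 0 0 -0.088 40;0.0049 -0.0266 0 0 0 -0.088 40'
python3 -m creep '0.0049 -0.0266 0 0 0 -0.088 40;0.0049 -0.0266 0 0 0 -0.088 40;0.0049 -0.0266 0 0 0 -0.088 40;0.0049 -0.0266 0 0 0 -0.088 40;0.0049 -0.0266 0 0 0 -0.088 40;0.0049 -0.0266 0 0 0 -0.088 40;0.0049 -0.0266 0 0 0 -0.088 40;0.0049 -0.0266 0 0 0 -0.088 40'
python3 -m creep '0 0 0 0 0 0 40;0 0 0 0 0 0 40'
python3 - <<'E'
from h import *
I=viewer.camera_info('wrist'); im=viewer.capture('wrist')[:,:,::-1].copy()
cv2.imwrite('pics/w3.png',im)
print(I['origin'],I['rotation'])
E
```

```text
time: 6.45
tool_pos: [474.0, 418.9, 106.9]
tcp_rot: [3.141, 0.0, 1.186]
contact_force: [-0.5, 0.1, -1.1]
grip_width: 31.9
finger_force: 30.0
time: 6.78
tool_pos: [474.0, 420.6, 108.6]
tcp_rot: [3.14, -0.002, 1.187]
contact_force: [-0.0, -0.4, -0.0]
grip_width: 47.4
finger_force: 0.0
time: 7.45
tool_pos: [473.2, 420.7, 229.1]
tcp_rot: [3.14, -0.002, 1.188]
contact_force: [-0.2, -0.2, 0.3]
grip_width: 42.1
finger_force: 0.0
time: 8.12
tool_pos: [512.6, 206.6, 228.4]
tcp_rot: [3.141, -0.002, 0.48]
contact_force: [0.1, -0.5, 0.1]
grip_width: 36.6
finger_force: 0.0
time: 8.78
tool_pos: [551.8, -6.3, 228.4]
tcp_rot: [-3.142, -0.002, -0.225]
contact_force: [-0.4, 0.3, 0.1]
grip_width: 36.8
finger_force: 0.0
time: 8.95
tool_pos: [551.8, -6.2, 228.0]
tcp_rot: [-3.141, -0.002, -0.222]
contact_force: [-0.6, 0.4, -0.1]
grip_width: 36.6
finger_force: 0.0
[622.81196742 -22.11013205 319.81818364] [-2.73240189e-01 -8.76869913e-04 -1.79256340e+00]
```

View pics/w3.png

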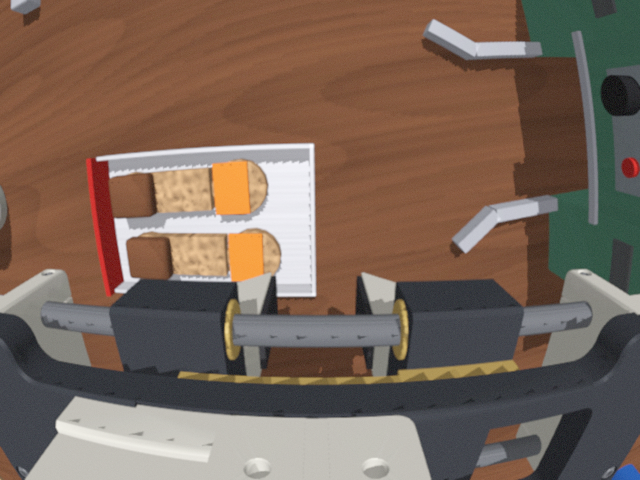

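The wrist view shows the tray's front corners at (314,145) and (315,296), and the soles flat. The oven's rails appear at the right: upper inner foot (478,58)–(541,54), lower inner foot (492,209)–(555,197).

Run:
```python
from h import *
np.set_printoptions(precision=1,suppress=True)
I=viewer.camera_info('wrist')
# refine by subpixel edges: print a few profiles for rails
im=cv2.imread('pics/w3.png'); g=cv2.cvtColor(im,cv2.COLOR_BGR2GRAY).astype(int)
for c in (490,515,530): print(c,'up',g[36:66,c].tolist())
for c in (500,525,545): print(c,'lo',g[190:226,c].tolist())
q=lambda u,v,z:pt(I,u,v,z,True)[:2]
print('tray front',q(314,145,24),q(315,296,24),'rear',q(92,159,34),q(110,293,34))
print('toes',q(281,255,14),q(267,188,14))
for n,a,z in [('U',(478,58),0),('U',(541,54),0),('L',(492,209),0),('L',(555,197),0),('Lknee',(490,209),18),('Uknee',(474,56),18)]: print(n,q(*a,z))
```

```text
490 up [102, 101, 101, 101, 99, 123, 172, 197, 202, 201, 200, 200, 200, 201, 200, 200, 199, 202, 197, 173, 129, 111, 91, 61, 54, 56, 51, 62, 57, 63]
515 up [77, 83, 85, 94, 97, 135, 182, 196, 199, 199, 199, 199, 199, 199, 198, 198, 198, 197, 178, 131, 107, 96, 73, 49, 56, 51, 52, 59, 62, 57]
530 up [74, 73, 72, 74, 67, 90, 117, 126, 130, 128, 132, 129, 128, 129, 127, 131, 130, 132, 122, 114, 110, 90, 63, 56, 56, 58, 59, 57, 55, 52]
500 lo [96, 99, 96, 101, 101, 104, 100, 96, 101, 95, 97, 97, 111, 137, 159, 165, 164, 169, 177, 191, 200, 201, 200, 199, 201, 201, 199, 206, 213, 213, 204, 179, 119, 60, 58, 59]
525 lo [56, 61, 60, 56, 70, 91, 92, 90, 112, 152, 161, 163, 163, 169, 187, 196, 201, 198, 200, 197, 199, 200, 198, 200, 199, 198, 179, 118, 59, 61, 60, 67, 77, 83, 78, 81]
545 lo [57, 63, 57, 57, 68, 96, 112, 119, 116, 113, 119, 129, 128, 130, 130, 131, 130, 130, 127, 128, 132, 126, 115, 88, 64, 60, 63, 62, 62, 56, 56, 59, 62, 61, 63, 62]
tray front [614.2 -17.6] [488.2   9.8] rear [654.2 171.2] [531.8 198.9]
toes [528.3  31.2] [587.9  28.5]
U [ 665.4 -180.4]
U [ 665.1 -252.9]
L [ 524.1 -170.1]
L [ 521.7 -246.3]
Lknee [ 530.  -159.6]
Uknee [ 665.1 -168. ]
```

Run:
```python
from h import *
np.set_printoptions(precision=1,suppress=True)
I=viewer.camera_info('wrist'); T=viewer.camera_info('top')
q=lambda u,v,z:pt(I,u,v,z,True)[:2]
print('U18',q(490,55,18),q(515,54.2,18),'L18',q(500,208.5,18),q(525,203.8,18))
im=cv2.imread('pics/top0.png'); h=cv2.cvtColor(im,cv2.COLOR_BGR2HSV); 
m=(h[...,0]>60)&(h[...,0]<95)&(h[...,1]>100); m[:,:480]=0
dark=(h[...,2]<45); dark[:,:520]=0;dark[:, 605:]=0; dark[:225]=0; dark[245:]=0
for c in (535,540,545,575,585,595): print(c, dark[:,c].nonzero()[0])
for c in (520,550,580,610,630): r=m[:,c].nonzero()[0]; print(c,r[0],r[-1],[pt(T,c,rr,170)[:2] for rr in (r[0]-.5,r[-1]+.5)])
for u,v in [(536,235.5),(595,235.5)]: print('slit',pt(T,u,v,170))
```

```text
U18 [ 664.7 -183.9] [ 663.8 -210.2] L18 [ 528.4 -170. ] [ 527.5 -197.5]
535 []
540 []
545 []
575 []
585 []
595 []
520 159 319 [array([ 740.1, -285.6]), array([ 439.2, -253.6])]
550 159 319 [array([ 738.4, -342.2]), array([ 437.8, -306.6])]
580 160 319 [array([ 734.6, -398.4]), array([ 436.4, -359.4])]
610 160 319 [array([ 732.9, -454.7]), array([ 435.1, -412.1])]
630 160 318 [array([ 731.7, -492.2]), array([ 435.9, -447.5])]
slit [ 590.3 -299.   170. ]
slit [ 587.2 -406.5  170. ]
```

```bash
python3 -m creep '0 0.002 -0.0175 0 0 0.007 22;0 0 -0.0175 0 0 0 22;0 0 -0.0175 0 0 0 22;0 0 -0.0175 0 0 0 22;0 0 -0.0175 0 0 0 22;0 0 -0.0175 0 0 0 22;0 0 -0.0175 0 0 0 22;0 0 0 0 0 0 22'
python3 -m creep '0 0 -0.008 0 0 0 22;0 0 -0.008 0 0 0 22;0 0 -0.008 0 0 0 22;0 0 -0.008 0 0 0 22;0 0 0 0 0 0 22'
python3 -m creep '0 0 0 0 0 0 0;0 0 0 0 0 0 0;0 0 0 0 0 0 0;0 0 0 0 0 0 0;0 0 0 0 0 0 0;0 0 0 0 0 0 0'
```

```text
time: 9.67
tool_pos: [549.7, -1.4, 102.0]
tcp_rot: [3.141, 0.005, -0.211]
contact_force: [-0.9, -0.3, -0.5]
grip_width: 19.9
finger_force: 0.0
time: 10.08
tool_pos: [550.8, -2.8, 71.2]
tcp_rot: [3.141, 0.002, -0.213]
contact_force: [-0.2, 0.9, -0.2]
grip_width: 20.0
finger_force: 0.0
time: 10.58
tool_pos: [551.8, -3.1, 73.0]
tcp_rot: [3.141, -0.001, -0.213]
contact_force: [0.2, -0.6, 1.7]
grip_width: 2.7
finger_force: 30.0
```

```bash
python3 -m creep '0.0015 -0.0033 0 0 0 0.0056 0;0.0029 -0.0066 0 0 0 0.0112 0;0.0029 -0.0066 0 0 0 0.0112 0;0.0029 -0.0066 0 0 0 0.0112 0;0.0029 -0.0066 0 0 0 0.0112 0;0.0029 -0.0066 0 0 0 0.0112 0;0.0029 -0.0066 0 0 0 0.0112 0;0.0029 -0.0066 0 0 0 0.0112 0'
python3 -m creep '0.0029 -0.0066 0 0 0 0.0112 0;0.0029 -0.0066 0 0 0 0.0112 0;0.0029 -0.0066 0 0 0 0.0112 0;0.0029 -0.0066 0 0 0 0.0112 0;0.0029 -0.0066 0 0 0 0.0112 0;0.0029 -0.0066 0 0 0 0.0112 0;0.0029 -0.0066 0 0 0 0.0112 0;0.0029 -0.0066 0 0 0 0.0112 0'
python3 -m creep '0.0015 -0.0033 0 0 0 0.0056 0;0 0 0 0 0 0 0;0 0 0 0 0 0 0;0 0 0 0 0 0 0'
python3 - <<'E'
from h import *
I=viewer.camera_info('wrist'); im=viewer.capture('wrist')[:,:,::-1].copy()
cv2.imwrite('pics/w4.png',im)
print(I['origin'],I['rotation'])
E
```

```text
time: 11.25
tool_pos: [573.2, -51.6, 73.0]
tcp_rot: [-3.14, 0.001, -0.128]
contact_force: [-2.3, 7.4, 5.5]
grip_width: 2.8
finger_force: 30.0
time: 11.92
tool_pos: [596.4, -104.2, 73.0]
tcp_rot: [-3.14, 0.001, -0.038]
contact_force: [-2.1, 6.2, 6.0]
grip_width: 3.0
finger_force: 30.0
time: 12.25
tool_pos: [598.2, -108.5, 73.0]
tcp_rot: [3.141, -0.001, -0.034]
contact_force: [-0.6, 1.6, 5.3]
grip_width: 2.6
finger_force: 30.0
[ 671.06793518 -110.74058617  164.73815749] [-2.74428450e-01 -1.20439701e-03 -1.60413310e+00]
```

View pics/w4.png

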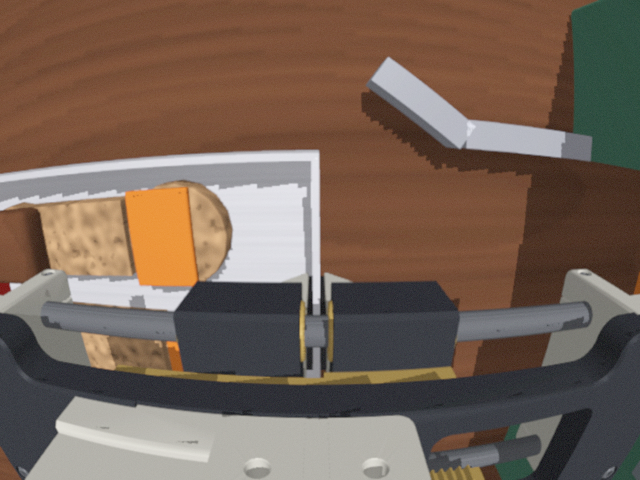

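The tray is gripped and nearly square to the rails. Its front corner is at (319,151), the upper rail's knee inner edge at about (463,148), and the soles are flat.

Run:
```python
from h import *
np.set_printoptions(precision=1,suppress=True)
I=viewer.camera_info('wrist')
q=lambda u,v,z:pt(I,u,v,z,True)[:2]
print('tray',q(319,151,24),q(100,164,24),q(0,177,24),'rail18',q(462,148,18),q(525,153,18),q(588,160,18),'tip',q(368,82,0),q(370,80,18))
```

```text
tray [ 664.4 -111.8] [666.1 -19. ] [667.4  48.2] rail18 [ 665.2 -170.9] [ 664.2 -202.2] [ 663. -241.] tip [ 693.7 -134.4] [ 692.1 -132.7]
```

```bash
python3 -m creep '0 0 0 0 0 0 0;0 0 0 0 0 0 22;0 0 0 0 0 0 22;0 0 0 0 0 0 22;0 0 0.005 0 0 0 22;0 0 0.015 0 0 0 22;0 0 0.02 0 0 0 22;0 0 0.02 0 0 0 22'
python3 -m creep '0 0 0.02 0 0 0 40;0.0004 0.0149 0 0 0 0.098 60;0.0004 0.0149 0 0 0 0.098 60;0.0004 0.0149 0 0 0 0.098 60;0.0004 0.0149 0 0 0 0.098 60;0.0004 0.0149 0 0 0 0.098 60;0.0004 0.0149 0 0 0 0.098 60;0.0004 0.0149 0 0 0 0.098 60'
python3 -m creep '0.0004 0.0149 0 0 0 0.098 60;0.0004 0.0149 0 0 0 0.098 60;0.0004 0.0149 0 0 0 0.098 60;0.0004 0.0149 0 0 0 0.098 60;0.0004 0.0149 0 0 0 0.098 60;0.0004 0.0149 0 0 0 0.098 60;0.0004 0.0149 0 0 0 0.098 60;0.0004 0.0149 0 0 0 0.098 60'
python3 -m creep '0.0004 0.0149 0 0 0 0.098 60;0 0 0 0 0 0 60;0 0 0 0 0 0 60'
python3 - <<'E'
from h import *
im=viewer.capture('top')[:,:,::-1].copy(); T=viewer.camera_info('top')
cv2.imwrite('pics/t2.png',cv2.resize(im[140:340,240:640],None,fx=2,fy=2,interpolation=cv2.INTER_CUBIC))
h=cv2.cvtColor(im,cv2.COLOR_BGR2HSV); m=(h[...,1]>150)&(h[...,2]>120)&((h[...,0]<5)|(h[...,0]>175)); m[:,:330]=0; m[:,450:]=0;m[:200]=0;m[310:]=0
if m.sum()>20:
    b=cv2.boxPoints(cv2.minAreaRect(biggest(m))); print([pt(T,u,v,34)[:2].round(1) for u,v in b])
for u in (557,558): print('block',pt(T,u,234,185))
E
```

```text
time: 12.97
tool_pos: [597.7, -108.5, 132.9]
tcp_rot: [-3.141, 0.001, -0.034]
contact_force: [-0.2, 0.0, -0.1]
grip_width: 20.1
finger_force: 0.0
time: 13.63
tool_pos: [600.8, -3.6, 152.8]
tcp_rot: [3.141, 0.0, 0.657]
contact_force: [-0.5, 0.4, -0.0]
grip_width: 54.8
finger_force: 0.0
time: 14.3
tool_pos: [604.0, 115.6, 152.7]
tcp_rot: [3.141, 0.0, 1.441]
contact_force: [0.1, 0.1, 0.5]
grip_width: 55.2
finger_force: 0.0
time: 14.55
tool_pos: [604.3, 130.2, 152.6]
tcp_rot: [3.142, 0.0, 1.533]
contact_force: [0.1, -0.2, 0.4]
grip_width: 54.9
finger_force: 0.0
block [ 589.09177539 -330.35415896  185.        ]
block [ 589.04060501 -332.14666809  185.        ]
```

View pics/t2.png

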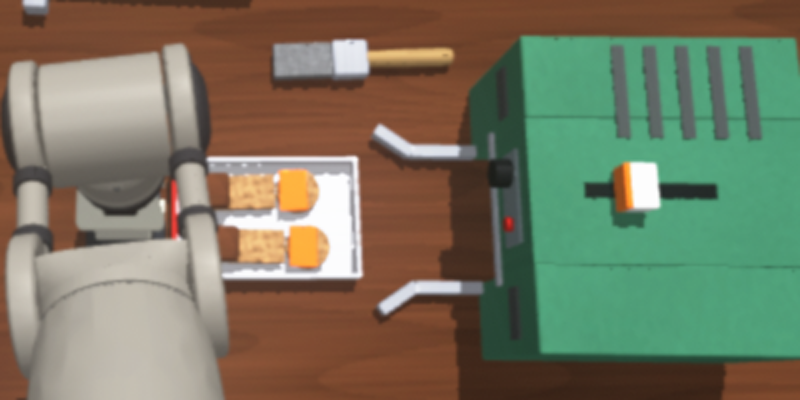

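The tray is squarely lined up between the flares. The roof flag stands clear of the white block at crop (625,187)/(645,187). Next I'll lower behind the red wall and push.

```bash
python3 -m creep '0 0 -0.015 0 0 0 60;0 0 -0.018 0 0 0 60;0 0 -0.018 0 0 0 60;0 0 -0.018 0 0 0 60;0 0 -0.009 0 0 0 60;-0.0003 -0.009 0 0 0 0 60;-0.0003 -0.009 0 0 0 0 60;-0.0003 -0.006 0 0 0 0 60'
python3 -m creep '-0.0001 -0.003 0 0 0 0 60;-0.0001 -0.004 0 0 0 0 60;-0.0001 -0.004 0 0 0 0 60;-0.0001 -0.004 0 0 0 0 60;-0.0001 -0.004 0 0 0 0 60;-0.0001 -0.004 0 0 0 0 60;-0.0001 -0.004 0 0 0 0 60;-0.0001 -0.004 0 0 0 0 60'
python3 -m creep '-0.0001 -0.004 0 0 0 0 60;-0.0001 -0.004 0 0 0 0 60;-0.0001 -0.004 0 0 0 0 60;-0.0001 -0.004 0 0 0 0 60;-0.0001 -0.004 0 0 0 0 60;-0.0001 -0.004 0 0 0 0 60;-0.0001 -0.004 0 0 0 0 60;-0.0001 -0.004 0 0 0 0 60'
```

```text
time: 15.27
tool_pos: [604.2, 104.1, 75.6]
tcp_rot: [3.14, 0.0, 1.533]
contact_force: [0.4, 0.1, 0.6]
grip_width: 55.1
finger_force: 0.0
time: 15.93
tool_pos: [603.3, 75.6, 75.8]
tcp_rot: [3.139, -0.001, 1.534]
contact_force: [0.1, 5.4, 4.6]
grip_width: 55.2
finger_force: 3.0
time: 16.6
tool_pos: [602.5, 43.7, 75.8]
tcp_rot: [3.139, -0.001, 1.534]
contact_force: [0.8, 5.1, 5.3]
grip_width: 55.1
finger_force: 3.1
```

```bash
python3 -m creep '-0.0001 -0.003 0 0 0 0 60;-0.0001 -0.003 0 0 0 0 60;-0.0001 -0.003 0 0 0 0 60;-0.0001 -0.003 0 0 0 0 60;-0.0001 -0.003 0 0 0 0 60;-0.0001 -0.003 0 0 0 0 60;-0.0001 -0.003 0 0 0 0 60;-0.0001 -0.003 0 0 0 0 60'
```

```text
time: 17.27
tool_pos: [601.6, 19.7, 75.7]
tcp_rot: [3.14, -0.001, 1.534]
contact_force: [0.5, 6.4, 4.3]
grip_width: 54.4
finger_force: 3.0
```

```bash
python3 -m creep '-0.0001 -0.003 0 0 0 0 60;-0.0001 -0.003 0 0 0 0 60;-0.0001 -0.003 0 0 0 0 60;-0.0001 -0.003 0 0 0 0 60;-0.0001 -0.003 0 0 0 0 60;-0.0001 -0.003 0 0 0 0 60;-0.0001 -0.003 0 0 0 0 60;-0.0001 -0.003 0 0 0 0 60'
```

```text
time: 17.93
tool_pos: [600.8, -4.3, 75.7]
tcp_rot: [3.14, -0.001, 1.534]
contact_force: [0.6, 5.8, 4.5]
grip_width: 55.3
finger_force: 3.1
```

```bash
python3 -m creep '-0.0001 -0.003 0 0 0 0 60;-0.0001 -0.003 0 0 0 0 60;-0.0001 -0.003 0 0 0 0 60;-0.0001 -0.003 0 0 0 0 60;-0.0001 -0.003 0 0 0 0 60;-0.0001 -0.003 0 0 0 0 60;-0.0001 -0.003 0 0 0 0 60;-0.0001 -0.003 0 0 0 0 60'
```

```text
time: 18.6
tool_pos: [600.0, -28.3, 75.7]
tcp_rot: [3.14, -0.001, 1.534]
contact_force: [0.9, 6.2, 4.3]
grip_width: 54.9
finger_force: 3.1
```

```bash
python3 -m creep '-0.0001 -0.003 0 0 0 0 60;-0.0001 -0.003 0 0 0 0 60;-0.0001 -0.003 0 0 0 0 60;-0.0001 -0.003 0 0 0 0 60;-0.0001 -0.003 0 0 0 0 60;-0.0001 -0.003 0 0 0 0 60;-0.0001 -0.003 0 0 0 0 60;-0.0001 -0.003 0 0 0 0 60'
```

```text
time: 19.27
tool_pos: [599.1, -52.3, 75.7]
tcp_rot: [3.14, -0.001, 1.534]
contact_force: [-0.1, 6.8, 5.0]
grip_width: 54.9
finger_force: 3.1
```

```bash
python3 -m creep '-0.0001 -0.003 0 0 0 0 60;-0.0001 -0.003 0 0 0 0 60;-0.0001 -0.003 0 0 0 0 60;-0.0001 -0.003 0 0 0 0 60;-0.0001 -0.003 0 0 0 0 60;-0.0001 -0.003 0 0 0 0 60;-0.0001 -0.002 0 0 0 0 60;-0.0001 -0.002 0 0 0 0 60'
```

```text
time: 19.93
tool_pos: [598.3, -74.4, 75.6]
tcp_rot: [3.14, -0.001, 1.534]
contact_force: [0.7, 5.8, 5.0]
grip_width: 55.0
finger_force: 3.1
```

```bash
python3 -m creep '-0.0001 -0.002 0 0 0 0 60;-0.0001 -0.002 0 0 0 0 60;0 -0.002 0 0 0 0 60;-0.0001 -0.002 0 0 0 0 60;-0.0001 -0.002 0 0 0 0 60;0 -0.002 0 0 0 0 60;-0.0001 -0.002 0 0 0 0 60;0 -0.002 0 0 0 0 60'
```

```text
time: 20.6
tool_pos: [597.7, -90.2, 75.6]
tcp_rot: [3.14, -0.001, 1.534]
contact_force: [-0.4, 5.7, 4.7]
grip_width: 54.9
finger_force: 3.1
```

```bash
python3 -m creep '-0.0001 -0.002 0 0 0 0 60;-0.0001 -0.002 0 0 0 0 60;0 -0.002 0 0 0 0 60;-0.0001 -0.001 0 0 0 0 60;0 -0.001 0 0 0 0 60;0 -0.001 0 0 0 0 60;-0.0001 -0.001 0 0 0 0 60;0 -0.001 0 0 0 0 60'
```

```text
time: 21.27
tool_pos: [597.3, -101.2, 75.6]
tcp_rot: [3.14, -0.001, 1.534]
contact_force: [-1.1, 6.9, 5.3]
grip_width: 54.6
finger_force: 3.1
```

```bash
python3 -m creep '-0.0001 -0.001 0 0 0 0 60;0 -0.001 0 0 0 0 60;0 -0.001 0 0 0 0 60;-0.0001 -0.001 0 0 0 0 60;0 -0.001 0 0 0 0 60;0 -0.001 0 0 0 0 60;-0.0001 -0.001 0 0 0 0 60;0 -0.001 0 0 0 0 60'
```

```text
time: 21.93
tool_pos: [597.0, -108.5, 75.6]
tcp_rot: [3.141, -0.002, 1.534]
contact_force: [0.9, 9.7, 6.4]
grip_width: 55.1
finger_force: 4.7
```

```bash
python3 -m creep '0 -0.001 0 0 0 0 60;0 -0.001 0 0 0 0 60;-0.0001 -0.001 0 0 0 0 60;0 -0.001 0 0 0 0 60'
```

```text
time: 22.27
tool_pos: [596.9, -112.2, 75.6]
tcp_rot: [3.141, -0.003, 1.534]
contact_force: [0.7, 15.0, 6.1]
grip_width: 55.1
finger_force: 7.5
```

```bash
python3 -m creep '0 -0.0007 0 0 0 0 60;0 -0.0007 0 0 0 0 60;0 -0.0007 0 0 0 0 60'
```

```text
time: 22.52
tool_pos: [596.9, -112.4, 75.6]
tcp_rot: [3.141, -0.005, 1.534]
contact_force: [1.3, 20.8, 7.9]
grip_width: 55.1
finger_force: 10.8
```

```bash
python3 -m creep '0 -0.0005 0 0 0 0 60;0 -0.0005 0 0 0 0 60;0 -0.0005 0 0 0 0 60'
```

```text
time: 22.77
tool_pos: [597.0, -112.6, 75.6]
tcp_rot: [3.141, -0.007, 1.534]
contact_force: [1.7, 26.4, 9.1]
grip_width: 54.9
finger_force: 13.3
```

```bash
python3 -m creep '0 0.001 0 0 0 0 60;0 0.002 0 0 0 0 60;0 0.005 0 0 0 0 60;0 0.008 0 0 0 0 60;0 0.01 0 0 0 0 60;0 0.01 0.005 0 0 0 60;0 0.01 0.015 0 0 0 60;0 0.01 0.03 0 0 0 60'
python3 -m creep '0 0.03 0.03 0 0 0 60;0 0.035 0.02 0 0 0 60;-0.01 0.035 0.02 0 0 0 60;-0.01 0.035 0.01 0 0 0 60;-0.01 0.035 0 0 0 0 60;-0.01 0.035 0 0 0 0 60;-0.01 0.035 0 0 0 0 60;-0.01 0.035 0 0 0 0 60'
python3 -m creep '0 0 0 0 0 0 60;0 0 0 0 0 0 60'
python3 - <<'E'
from h import *
im=viewer.capture('top')[:,:,::-1]; s=viewer.capture('scene')[:,:,::-1]
a=cv2.resize(im[180:310,380:640],(800,400),interpolation=cv2.INTER_CUBIC)
b=cv2.resize(s[160:260,60:260],(400,200),interpolation=cv2.INTER_CUBIC)
c=cv2.resize(im[270:360,110:230],(400,200),interpolation=cv2.INTER_CUBIC)
cv2.imwrite('pics/t3.png',np.vstack([a,np.hstack([b,c])]))
E
```

```text
time: 23.43
tool_pos: [594.6, -60.4, 122.0]
tcp_rot: [-3.134, -0.001, 1.534]
contact_force: [0.7, -0.4, 0.2]
grip_width: 54.9
finger_force: 0.0
time: 24.1
tool_pos: [535.5, 214.8, 204.5]
tcp_rot: [3.141, 0.0, 1.534]
contact_force: [0.2, -0.4, -0.5]
grip_width: 54.8
finger_force: 0.0
time: 24.27
tool_pos: [535.6, 214.9, 204.3]
tcp_rot: [3.141, 0.0, 1.538]
contact_force: [-0.6, -0.7, -0.2]
grip_width: 55.3
finger_force: 0.0
```

View pics/t3.png

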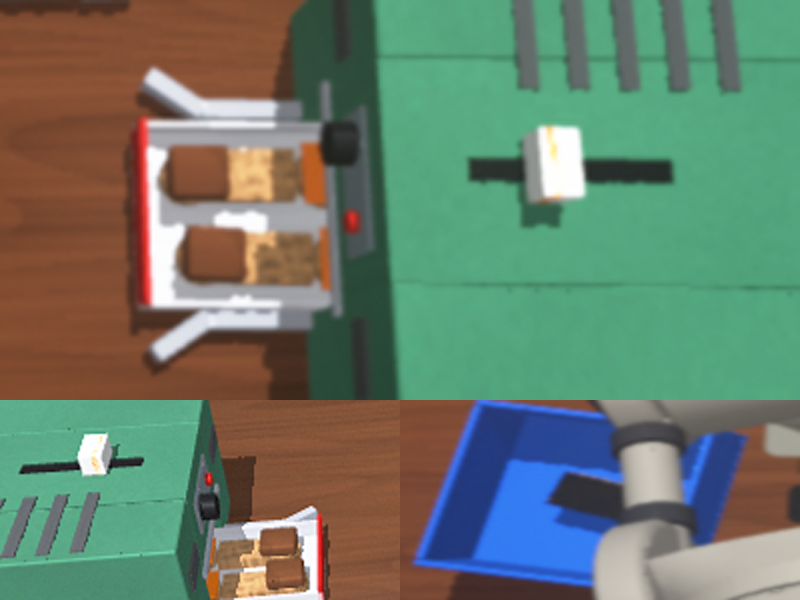

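The orange flag has closed up into the white block at (555,165), so the plunger is fully in. The soles lie flat in the tray at (200,175) and (215,250), and the offcut is in the bin. The hand is clear, so I'm handing in.

```bash
python3 -c "
from plant import order; print(order.close_job())"
```

```text
the job is handed in; nothing more can be done
None
```

The job is handed in at about 24 s: the offcut is in the blue bin, and the tray is home against the stop with the plunger fully in and both soles flat; pushing force peaked at about 28 N, and the bin, jar and brush were not touched.

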